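# Tip the short seed box out of the tight row

## Task

Move the tall jar aside so that it stands upright on the bench out of the way, then hook the short seed box by its top and tip it forward until it leans on the shelf's rail by itself, with the hand off it. Then grip it, lift it out and stand it upright in the middle of the cork mat in the tray, leaving the other boxes in the row and everything else where it is.

Things in the scene. Friction and masses are not known exactly. Their poses are not given: they have to be found in the camera images.
- short_box_mid (a point): Centre of the short seed box: closed plywood box 95 mm deep (its x), 44 thick (its y), 150 tall (its z, up), the only one of the five not 170 tall. Spine with label plate at its -x. Loose, 0.2 to 0.45 kg, evenly filled, in any place of the row, 1.5 mm from its neighbours. Tipped about its bottom front edge it balances at 32 degrees; past that it falls on the rail and stays, leaning about 39 degrees.
- shelf: Low fixed shelf made from a grey fence paling, 400 mm long (its y). Origin on the bench under the middle of the row; -x is the front, towards the robot. Boxes span x -47.5 to +47.5 mm (within 2), in places 45.5 mm apart along y, between two 12 mm end cheeks 180 mm above the bench. Board top 50 mm above the bench, x -106 to +69 mm. No back: the space behind the row is open.
- rail_mid (a point): Middle of the shelf's front guard rail: a fixed 12 mm steel bar along the shelf's y, 240 mm long, 100 mm above the bench, its axis 48 mm in front of the row.
- tall_jar_mid (a point): Centre (half-way up) of the tall glass storage jar, 190 mm tall, 62 mm in diameter, with a black lid (60 mm in diameter, top 20 mm). Loose, 0.3 to 0.6 kg, standing on the bench just outside the rail, in front of the short box, where it blocks its tipping. z of its frame is up.
- mat: Thin cork mat, 130 (its x) x 110 (its y) x 3 mm, fixed in one half of the tray; origin at the centre of its underside, its top 8 mm above the bench.
- tray: Low wooden tray, 290 (its x) x 160 x 22 mm, walls and floor 5 mm, fixed on the bench to the left or right; origin under its centre.
- pot: Small terracotta pot with its ceramic saucer (one piece, saucer 90 mm in diameter, 92 mm tall), loose, in the other half of the tray; origin at the centre of its underside.
- can: Watering can, fixed, standing on the side opposite the tray: drum 140 mm in diameter and 140 mm tall, spout to its +x reaching 165 mm out and 190 mm up, handle to its -x reaching 116 mm out; origin under the drum's centre.
- jar_a: Small glass jar with black lid, 58 mm in diameter, 90 mm tall, loose, on one end of the shelf board outside a cheek; origin at the centre of its underside.
- jar_b: Small glass jar like jar_a, loose on the bench in front of the shelf; origin at the centre of its underside.
- pruner_holder: Green plastic holder with a hand pruner in it, 46 x 56 mm and 178 mm tall, loose, on the other end of the shelf board; origin at the centre of its underside.
- trowel: Trowel lying on the bench behind the shelf, along y, 305 mm long, 60 mm wide, 28 mm high, loose; origin between blade (its +x) and handle (-x).
- box_a: Plywood seed box like the short one but 170 mm tall (95 deep, 44 thick), loose; origin at the centre of its underside, z up, spine towards -x of the shelf. Leave it in the row.
- box_b: Plywood seed box like the short one but 170 mm tall (95 deep, 44 thick), loose; origin at the centre of its underside, z up, spine towards -x of the shelf. Leave it in the row.
- box_c: Plywood seed box like the short one but 170 mm tall (95 deep, 44 thick), loose; origin at the centre of its underside, z up, spine towards -x of the shelf. Leave it in the row.
- box_d: Plywood seed box like the short one but 170 mm tall (95 deep, 44 thick), loose; origin at the centre of its underside, z up, spine towards -x of the shelf. Leave it in the row.
Not all that is in view belongs to the job. What is shaped like the part that bears short_box_mid but green or red is not meant.

How it is judged:
By the outcome, as a careful person would: the job done as asked, in the order asked, and still so for the second after the job is handed in, with the robot touching nothing.
It also fails if it takes over 72 s, if anything falls off the work surface, if the arm or the gripper's body presses on something with over 40 N, if the wrist force passes 120 N, or if a joint passes its speed limit or range.

## Robot

A 7-joint arm with a two-finger parallel gripper is mounted at the origin on the work surface. World frame = base frame: x ahead of the robot, y to its left, z up, the work surface at z = 0. Lengths are in m, angles in rad, forces in N, time in s.
With the tool pointing down it reaches from about 0.4 to 0.85 m from the base axis. Payload 4.5 kg.
Tool frame: the origin (TCP) lies at the very end of the fingers, on their centre line; the grasp point (between the pads) lies 19 mm behind it (manip.tcp_to_grasp is the z of the grasp point in the tool frame, in m); z points along the fingers, y is the line along which they close (so a half turn about z gives the same grasp; the last joint's range is limited). The gripper opens to 88 mm and grips with 3 to 60 N. Pads are 18 mm wide; open, the fingers measure 123 mm over their backs; the gripper's body (75 mm by 187 mm) begins 45 mm behind the grasp point.
Start: joints at [-1.252, 0.689, -0.195, 1.565, 0.157, 0.902, -0.215], TCP at [0.176, 0.6, 0.239] pointing down, gripper open.
Joint ranges: [-3.01, 3.01], [-0.46, 2.08], [-1.47, 1.51], [0.13, 2.56], [-1, 4.14], [0.04, 2.09], [-2.66, 2.66]. Speed limits (rad/s): [2.57, 2.57, 3.14, 3.14, 3.14, 3.14, 3.14].

## Interface

Orientations are given as a unit quaternion [w, x, y, z].
In Python, from plant import manip gives the robot as it stands.
- The arm moves only by the tool carry_out, never from a script. Its argument "targets" is a list that holds one entry, the list of rows, each a list of 6 numbers: the shift along the tool's x, y, z in units of 30 mm (1.0 is 30 mm), then the turn, a rotation vector about the tool's x, y, z in units of 6 degrees (1.0 is 6 degrees). A call has 1 to 10 rows; each row is the pose to reach, as a shift and turn from the pose commanded when the call began, along the tool's axes at that moment; what a row does not reach only later rows make up. A row lasts 1/10 s, in which the tool goes at most 50 mm and 8.59 degrees, less where a joint would pass 70% of its speed; a pose out of reach is approached as far as the arm can. A call with a gripper value outside its range is refused whole. "gripper" is the finger opening in mm, from 0 to 88.1, set as the call begins (left out, the last holds). The fingers move at their own pace and stop on an object; "squeeze" is the grip in N (left out, the last holds). Time passes only in rows, so rows that repeat a pose let the fingers close. It gives the time, the measured TCP pose, the force, the opening and the grip force at its end, in the units of the state.
- manip.get_state(): the state, without advancing time (a new reading comes with each control period).
- manip.camera(name): name is "side" or "top" or "wrist"; returns a dict with "frame" (400x640x3 uint8, red, green, blue), "range_z" (400x640 float32, m along the optical axis (not along the pixel's ray), 0 where there is no reading), "fx", "fy", "cx", "cy" (pixels), "rvec" (rotation vector, rad) and "tvec" (3), from world to camera coordinates, as OpenCV has them. Camera axes: x right, y down, z forward; pixel columns grow to the right and rows downward; lengths in m; the calibration is good to about 2 mm. A picture is of the moment at which its call begins.
- manip.sign_off(): hands the job in; it is judged then, once.
The state is a dict: "clock": time; "qpos": joint angles; "qd": joint speeds; "tau": joint torques, N m; "ee_pos": TCP position; "orientation": TCP orientation; "force": force on the tool from outside, world axes, zero at the start; "torque": the same for the moment, N m; "grip_width": finger opening in m; "grip_force": force on a finger pad.
Only numpy, scipy, OpenCV 4.12 (cv2) and the standard library are available. Lean on these libraries where they do the work, as an engineer would, in place of code of your own. Each camera call takes 0.05 s, during which the arm holds its last target. There are 200 camera calls.

## Working session

There is one attempt and no reset: what is moved stays moved. The work goes in short steps, Python scripts to look and compute and a tool call to move; the robot and the scene stay as the last step left them, time stands still between calls to the robot, and variables do not carry over. Pictures are saved under pics/ and viewed, at most 10 in all, crops included, and the job is handed in when it is done.

Besides the shell and the picture viewer there is one more tool, called after "Request:" in YAML: its name, and indented under it one key for each argument. carry_out: Moves the arm, as the interface text tells. Its arguments: {"type":"object","properties":{"targets":{"type":"array"},"gripper":{"type":"number"},"squeeze":{"type":"number"}},"required":["targets"]}

```bash
ls; mkdir -p pics; cat > h.py <<'E'
import numpy as np, cv2
from plant import manip
from scipy.spatial.transform import Rotation as R
def cam(n):
    c=manip.camera(n); c['R']=cv2.Rodrigues(np.array(c['rvec'],float))[0]; c['t']=np.array(c['tvec'],float).ravel(); return c
def cloud(c):
    z=c['range_z']; v,u=np.mgrid[:z.shape[0],:z.shape[1]]
    p=np.stack([(u-c['cx'])/c['fx']*z,(v-c['cy'])/c['fy']*z,z],-1)
    w=(p-c['t'])@c['R']; w[z==0]=np.nan; return w
def save(n,im): cv2.imwrite('pics/'+n+'.png',cv2.cvtColor(im,cv2.COLOR_RGB2BGR))
def tool():
    s=manip.get_state(); q=s['orientation']; return np.array(s['ee_pos']),R.from_quat([q[1],q[2],q[3],q[0]]),s
def units(p_target,R_target=None):
    p,r,s=tool(); d=r.inv().apply(np.array(p_target)-p)/0.03
    w=np.zeros(3) if R_target is None else (r.inv()*R_target).as_rotvec(degrees=True)/6
    return np.round(np.r_[d,w],2)
E
python3 - <<'E'
from h import *
a=cam('top');b=cam('side')
save('top0',a['frame']);save('side0',b['frame'])
for c in(a,b): print(-c['R'].T@c['t'],c['fx'], (c['range_z']>0).mean())
p,r,s=tool(); print(p,r.as_matrix().round(3),s['grip_width'],s['clock'],manip.tcp_to_grasp)
np.savez('c0.npz',top=cloud(a),side=cloud(b),topf=a['frame'],sidef=b['frame'])
E
```

```text
pics
[0.47190386 0.02455562 1.08146073] 421.2759810379274 0.99603125
[0.21914158 0.11436446 1.20912598] 461.9855914256845 0.99609375
[0.17546676 0.59927995 0.23802424] [[-0.96   0.281 -0.   ]
 [ 0.281  0.96  -0.002]
 [-0.    -0.002 -1.   ]] 0.08809378315800712 0.1 -0.0187
```

View pics/top0.png

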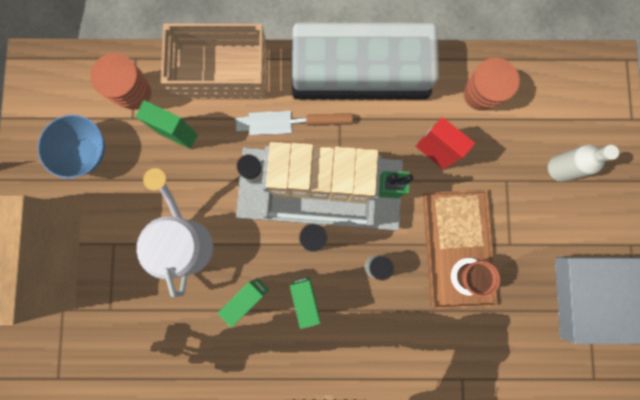

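View pics/side0.png

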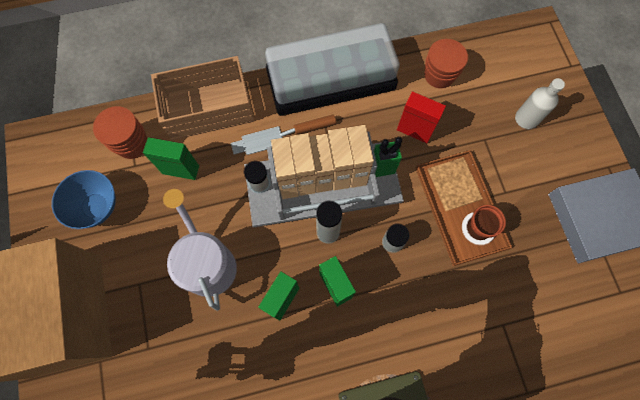

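The top view (up = +x, left = +y) shows five boxes at (265–380, 143–195), with a dip at about (316, 170). The tall jar is at (313, 237), the small jar at (380, 267), the mat at (458, 220), the pot at (475, 277) and the can at (170, 245). Next I measure these.

```bash
python3 - <<'E'
from h import *
d=np.load('c0.npz');W=d['top'];F=d['topf'];S=d['side']
z=W[...,2]
def rect(m,name):
    p=W[m][:,:2]; r=cv2.minAreaRect(p.astype(np.float32)); print(name,m.sum(),np.round(r[0],4),np.round(r[1],4),round(r[2],1),'zmed',np.median(W[m][:,2]).round(4))
roi=np.zeros(z.shape,bool);roi[135:205,255:390]=1
tall=roi&(z>.205)&(z<.235)&(F[...,2]>80); rect(tall,'tall')
short=roi&(z>.19)&(z<.207)&(F[...,2]>80)
n,l,st,_=cv2.connectedComponentsWithStats(short.astype(np.uint8))
for i in range(1,n):
    if st[i,4]>25: rect(l==i,f'short{st[i]}')
n,l,st,_=cv2.connectedComponentsWithStats(tall.astype(np.uint8))
for i in range(1,n):
    if st[i,4]>25: rect(l==i,f'tall{st[i]}')
for nm,(u,v) in dict(jar=(313,237),jarb=(380,267),jara=(249,166),pr=(397,182),pot=(475,277)).items():
    roi=np.zeros(z.shape,bool);roi[v-17:v+17,u-17:u+17]=1
    zz=np.nanpercentile(z[roi],97); rect(roi&(z>zz-.012),nm)
hsv=cv2.cvtColor(F,cv2.COLOR_RGB2HSV)
roi=np.zeros(z.shape,bool);roi[190:310,420:505]=1
rect(roi&(z>.012)&(z<.03),'traywall')
for v in range(196,256,6): print(v,F[v,458],z[v,458].round(3),end=';')
print()
# shelf
roi=np.zeros(z.shape,bool);roi[145:230,235:405]=1
rect(roi&(z>.044)&(z<.056),'board')
rect(roi&(z>.09)&(z<.112),'rail')
rect(roi&(z>.17)&(z<.186),'cheek?')
c=F[115:310,200:520];save('crop1',cv2.resize(F[130:250,230:410],None,fx=4.4,fy=4.4,interpolation=cv2.INTER_CUBIC))
E
```

```text
tall 3935 [0.6363 0.0058] [0.2262 0.0972] 85.5 zmed 0.2204
short[309 147  25  46 941] 941 [0.6373 0.0057] [0.0471 0.095 ] 85.6 zmed 0.2004
short[267 184  42   8  57] 57 [0.599  0.0765] [0.0866 0.0121] 87.7 zmed 0.1987
short[331 193  42   4  49] 49 [ 0.5844 -0.0583] [0.0858 0.0035] 84.7 zmed 0.1984
tall[ 266  142   46   48 1949] 1949 [0.6415 0.0738] [0.0898 0.0969] 85.9 zmed 0.2205
tall[ 331  147   46   50 1986] 1986 [ 0.6304 -0.0622] [0.09   0.0958] 85.2 zmed 0.2204
jar 626 [0.4929 0.0247] [0.059 0.057] 89.3 zmed 0.1906
jarb 462 [ 0.4242 -0.1352] [0.0546 0.0543] 42.3 zmed 0.0908
jara 88 [0.6486 0.1302] [0.0729 0.0071] 0.2 zmed 0.1804
pr 106 [ 0.6164 -0.1582] [0.047  0.0141] 86.3 zmed 0.2259
pot 171 [ 0.4043 -0.3573] [0.0666 0.0739] 89.5 zmed 0.0963
traywall 1353 [ 0.4705 -0.3439] [0.2901 0.1619] 2.2 zmed 0.0202
196 [198 154 110] 0.006;202 [211 170 125] 0.008;208 [217 177 128] 0.008;214 [212 171 125] 0.009;220 [226 188 137] 0.009;226 [219 180 131] 0.009;232 [223 185 135] 0.01;238 [224 185 135] 0.009;244 [213 172 126] 0.008;250 [185 131  90] 0.007;
board 3990 [0.6174 0.0075] [0.4005 0.1752] 85.5 zmed 0.0506
rail 786 [0.5922 0.0067] [0.3805 0.1272] 83.9 zmed 0.1052
cheek? 493 [ 0.5995 -0.0188] [0.3088 0.1629] 85.5 zmed 0.1802
```

View pics/crop1.png

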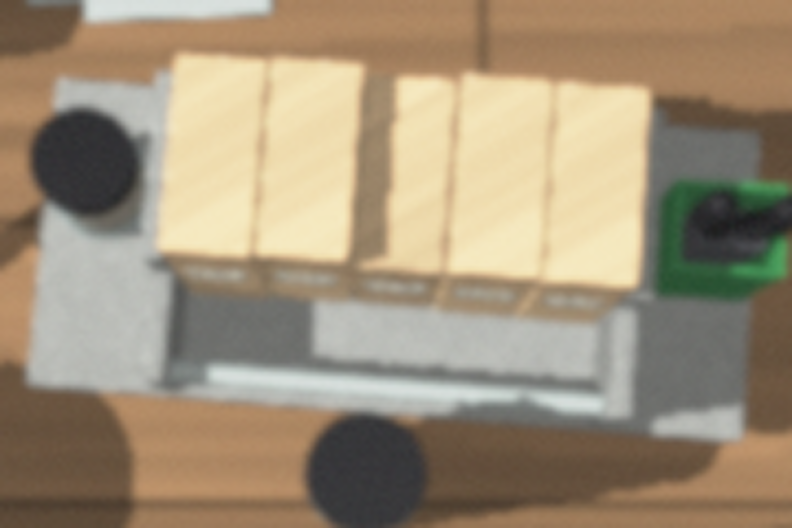

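The short box is the lowered middle one: top at z 0.200 (the others are at 0.220), centre (0.637, 0.006), pixel (322, 170). The green and red boxes at (243, 302), (304, 303), (167, 124) and (446, 144) are decoys. The shelf yaw is about -4.6°, and the jar is at (0.493, 0.025), straight in front of the short box. Next I work out the approach and the mat centre.

```bash
cat >> h.py <<'E'
YAW=-4.6; SX=np.array([np.cos(np.radians(YAW)),np.sin(np.radians(YAW)),0]); SY=np.array([-SX[1],SX[0],0]); C0=np.array([.6373,.0057,0])
def rot(y,z): y=np.array(y,float);z=np.array(z,float); return R.from_matrix(np.stack([np.cross(y,z),y,z],1))
DOWN=rot(SY,[0,0,-1]); HOOK=rot(SX,[0,0,-1])
def sh(x,y,z): return C0+x*SX+y*SY+np.array([0,0,z])
E
python3 - <<'E'
from h import *
d=np.load('c0.npz');W=d['top'];F=d['topf'].astype(int)
roi=np.zeros(F.shape[:2],bool);roi[185:260,425:495]=1
m=(roi&(F[...,0]>190)&(F[...,2]>95)&(W[...,2]<.014)).astype(np.uint8)
m=cv2.morphologyEx(m,cv2.MORPH_OPEN,np.ones((5,5)))
p=W[m>0][:,:2];print(m.sum(),cv2.minAreaRect(p.astype(np.float32)),p.mean(0))
print(units([.493,.025,.27],DOWN),units([.493,.025,.139],DOWN))
E
```

```text
2205 ((0.5382150411605835, -0.349063515663147), (0.1341935396194458, 0.11826086044311523), 4.574896335601807) [ 0.53836377 -0.34742379]
[-15.54 -15.4   -1.04  -0.02  -0.    -1.95] [-15.53 -15.39   3.33  -0.02  -0.    -1.95]
```

Request:
carry_out:
  targets:
    - [[-0.5,-0.5,-1,0,0,-0.1],[-1.6,-1.6,-1,0,0,-0.3],[-2.7,-2.7,-1,0,0,-0.5],[-3.8,-3.8,-1,0,0,-0.7],[-4.9,-4.9,-1,0,0,-0.9],[-6,-6,-1,0,0,-1.1],[-7.1,-7.1,-1,0,0,-1.3],[-8.2,-8.2,-1,0,0,-1.5],[-9.3,-9.2,-1,0,0,-1.7],[-10.4,-10.3,-1,0,0,-1.95]]
  gripper: 88

```text
clock: 1.1
ee_pos: [0.3888, 0.2141, 0.2687]
orientation: [0.0, 0.04, 0.999, 0.0]
force: [0.3, 0.4, -1.2]
grip_width: 0.0879
grip_force: 0.0
```

```bash
python3 - <<'E'
from h import *
print(tool()[0],units([.493,.025,.27],DOWN))
E
```

```text
[0.38882782 0.2141297  0.26865558] [-3.96 -6.01 -0.05  0.    0.    0.01]
```

Request:
carry_out:
  targets:
    - [[-0.9,-1.3,0,0,0,0],[-1.8,-2.6,0,0,0,0],[-2.7,-3.9,0,0,0,0],[-3.5,-5.2,0,0,0,0],[-3.95,-6.0,0,0,0,0],[-3.95,-6.0,0,0,0,0],[-3.95,-6.0,0.7,0,0,0],[-3.95,-6.0,1.4,0,0,0]]

```text
clock: 1.9
ee_pos: [0.4918, 0.0276, 0.2264]
orientation: [0.001, 0.04, 0.999, 0.001]
force: [-0.0, -0.0, -0.0]
grip_width: 0.0878
grip_force: 0.0
```

```bash
python3 - <<'E'
from h import *
c=cam('wrist');save('w1',c['frame']);W=cloud(c)
m=(W[...,2]>.18)&(W[...,2]<.2)&(c['frame'].max(-1)<90)
p=W[m][:,:2].astype(np.float32)
if len(p)>50: print(len(p),cv2.minAreaRect(p))
print(tool()[0],units([.493,.025,.139],DOWN))
E
```

```text
6471 ((0.529241681098938, 0.025422684848308563), (0.20437824726104736, 0.1277610957622528), 85.2032470703125)
[0.4895392  0.02745982 0.22339833] [-0.14 -0.07  2.81 -0.   -0.05  0.01]
```

View pics/w1.png

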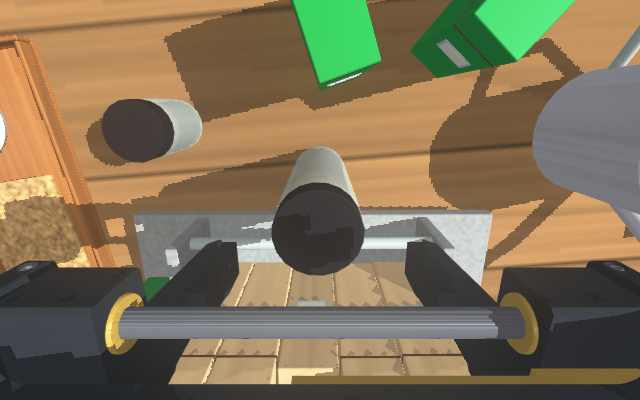

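The wrist view shows the jar lid at (318, 228), centred between the fingers at (222, 270) and (425, 270). I go down and grip it.

Request:
carry_out:
  targets:
    - [[-0.1,0,0.7,0,0,0],[-0.1,0,1.4,0,0,0],[-0.1,0,2.1,0,0,0],[-0.1,0,2.8,0,0,0],[-0.1,0,2.8,0,0,0]]

```text
clock: 2.45
ee_pos: [0.4929, 0.0274, 0.1411]
orientation: [-0.002, 0.039, 0.999, -0.0]
force: [-0.5, 1.1, -0.2]
grip_width: 0.0877
grip_force: 0.0
```

Request:
carry_out:
  targets:
    - [[0,0,0,0,0,0],[0,0,0,0,0,0],[0,0,0,0,0,0],[0,0,0,0,0,0],[0,0,0,0,0,0],[0,0,0,0,0,0],[0,0,0,0,0,0]]
  gripper: 45
  squeeze: 25

```text
clock: 3.15
ee_pos: [0.4955, 0.0261, 0.1436]
orientation: [0.001, 0.041, 0.999, -0.0]
force: [-0.1, -1.1, 6.3]
grip_width: 0.0612
grip_force: 25.0
```

Request:
carry_out:
  targets:
    - [[0,0,-0.4,0,0,0],[0,0,-0.9,0,0,0],[0.4,0.7,-1,0,0,0],[0.8,1.5,-1,0,0,0],[1.2,2.4,-1,0,0,0],[1.6,3.3,-1,0,0,0],[1.9,4.1,-1,0,0,0],[1.9,4.6,-1,0,0,0],[1.9,4.7,-1,0,0,0],[1.9,4.7,-1,0,0,0]]

```text
clock: 4.15
ee_pos: [0.4498, 0.171, 0.1725]
orientation: [-0.0, 0.04, 0.999, -0.0]
force: [-0.1, -0.3, -4.7]
grip_width: 0.0614
grip_force: 25.0
```

Request:
carry_out:
  targets:
    - [[0,0,0.3,0,0,0],[0,0,0.6,0,0,0],[0,0,0.8,0,0,0],[0,0,0.92,0,0,0],[0,0,0.97,0,0,0],[0,0,0.97,0,0,0],[0,0,0.97,0,0,0]]

```text
clock: 4.85
ee_pos: [0.4493, 0.171, 0.1438]
orientation: [-0.0, 0.04, 0.999, -0.0]
force: [-0.4, -1.9, -1.1]
grip_width: 0.0617
grip_force: 25.0
```

Request:
carry_out:
  targets:
    - [[0,0,0.03,0,0,0],[0,0,0.03,0,0,0]]

```text
clock: 5.05
ee_pos: [0.4497, 0.1709, 0.1437]
orientation: [0.001, 0.041, 0.999, -0.0]
force: [-1.0, -3.6, 8.7]
grip_width: 0.0613
grip_force: 25.1
```

Request:
carry_out:
  targets:
    - [[0,0,0,0,0,0],[0,0,0,0,0,0],[0,0,0,0,0,0],[0,0,-0.3,0,0,0],[0,0,-1,0,0,0],[0,0,-2,0,0,0],[0,0,-3.2,0,0,0],[0,0,-4.2,0,0,0],[0,0,-4.5,0,0,0]]
  gripper: 88

```text
clock: 5.95
ee_pos: [0.4508, 0.1725, 0.2811]
orientation: [0.003, 0.04, 0.999, 0.002]
force: [-0.1, 0.8, -0.5]
grip_width: 0.0879
grip_force: 0.0
```

```bash
python3 - <<'E'
from h import *
print(tool()[0],tool()[2]['qpos'].__repr__())
print('above',units(sh(.085,0,.29),HOOK)); print('hook',units(sh(.085,0,.187),HOOK))
E
```

```text
[0.45078249 0.17251781 0.28111385] array([-0.28921662,  0.44800079, -0.25539941,  1.93025122,  0.15720521,
        0.77588543,  0.85784923])
above [-9.48e+00 -5.04e+00 -2.60e-01  7.00e-02  1.00e-02  1.50e+01]
hook [-9.46e+00 -5.05e+00  3.17e+00  7.00e-02  1.00e-02  1.50e+01]
```

Request:
carry_out:
  targets:
    - [[-0.4,-0.2,-0.2,0,0,-0.8],[-1.3,-0.7,-0.3,0,0,-2.1],[-2.2,-1.2,-0.3,0,0,-3.4],[-3.1,-1.7,-0.3,0,0,-4.7],[-4.1,-2.2,-0.3,0,0,-6.0],[-5.1,-2.7,-0.3,0,0,-7.3],[-6.1,-3.2,-0.3,0,0,-8.6],[-7.1,-3.7,-0.3,0,0,-9.9],[-8.1,-4.3,-0.3,0,0,-11.2],[-9.0,-4.8,-0.3,0,0,-12.5]]
  gripper: 0

```text
clock: 6.95
ee_pos: [0.7077, 0.0046, 0.2857]
orientation: [-0.001, -0.578, 0.816, 0.0]
force: [0.3, -0.2, -0.4]
grip_width: 0.0103
grip_force: 0.0
```

```bash
python3 - <<'E'
from h import *
H2=rot(-SX,[0,0,-1])
print(tool()[0],np.round(tool()[2]['qpos'],2))
print('above',units(sh(.085,0,.27),H2))
E
```

```text
[0.70769427 0.00462251 0.2856912 ] [ 0.19  0.82 -0.58  1.2   0.44  1.25  2.42]
above [ 0.02 -0.51  0.52  0.01 -0.01 -2.46]
```

Request:
carry_out:
  targets:
    - [[0,-0.1,0,0,0,1.3],[0,-0.3,0,0,0,2.7],[0,-0.5,0,0,0,4.1],[0,-0.5,0,0,0,5.5],[0,-0.5,0,0,0,6.9],[0,-0.5,0,0,0,8.3],[0,-0.5,0,0,0,9.7],[0,-0.5,0,0,0,11.1],[0,-0.5,0,0,0,12.5],[0,-0.5,0,0,0,13.9]]

```text
clock: 7.95
ee_pos: [0.7205, 0.0014, 0.2857]
orientation: [-0.001, 0.116, 0.993, -0.0]
force: [-0.2, -0.1, 0.2]
grip_width: 0.0007
grip_force: 0.0
```

Request:
carry_out:
  targets:
    - [[0,0,0,0,0,1.4],[0,0,0,0,0,2.8],[0,0,0,0,0,4.2],[0,0,0,0,0,5.6],[0,0,0,0,0,7.0],[0,0,0,0,0,8.4],[0,0,0,0,0,9.8],[0,0,0,0,0,11.2],[0,0,0,0,0,12.6],[0,0,0,0,0,13.6]]

```text
clock: 8.95
ee_pos: [0.7205, 0.0015, 0.2858]
orientation: [-0.001, 0.737, 0.676, -0.001]
force: [-0.4, -0.1, -0.1]
grip_width: 0.0002
grip_force: 0.0
```

```bash
python3 - <<'E'
from h import *
print(tool()[0],np.round(tool()[2]['qpos'],2))
print('above',units(sh(.085,0,.26),HOOK))
c=cam('top');W=cloud(c);F=c['frame'];z=W[...,2]
m=(z>.08)&(z<.2)&(W[...,0]>.38)&(W[...,0]<.5)&(W[...,1]>.12)&(W[...,1]<.22)
print('jar',cv2.minAreaRect(W[m&(z>.18)][:,:2].astype(np.float32)),np.nanmax(z[m]))
m=(z>.195)&(z<.206)&(abs(W[...,0]-.637)<.05)&(abs(W[...,1])<.04)
print('short',m.sum(),cv2.minAreaRect(W[m][:,:2].astype(np.float32)))
E
```

```text
[0.72050157 0.00152928 0.28575401] [-0.14  0.8   0.16  1.17 -0.12  1.18 -0.06]
above [-0.08  0.06  0.86 -0.02  0.   -0.05]
jar ((0.4455137550830841, 0.16937294602394104), (0.058360207825899124, 0.05937754735350609), 0.10264354944229126) 0.19575869731894527
short 0 ((0.0, 0.0), (0.0, 0.0), 0.0)
```

The jar stands at (0.446, 0.169). Now I lower the hook behind the short box.

Request:
carry_out:
  targets:
    - [[-0.08,0.1,0.8,0,0,0],[-0.08,0.1,1.6,0,0,0],[-0.08,0.1,2.4,0,0,0],[-0.08,0.1,3.0,0,0,0],[-0.08,0.1,3.3,0,0,0],[-0.08,0.1,3.3,0,0,0],[-0.08,0.1,3.3,0,0,0]]

```text
clock: 9.7
ee_pos: [0.7243, -0.0014, 0.1884]
orientation: [0.0, 0.735, 0.678, 0.0]
force: [-0.1, 0.2, 0.1]
grip_width: 0.0004
grip_force: 0.0
```

```bash
python3 - <<'E'
from h import *
p,r,s=tool(); d=p-C0; print('shelf xyz',d@SX,d@SY,p[2],s['force'],units(sh(.085,0,.187),HOOK))
p0=p
for th in range(0,38,4):
    a=np.radians(34.7-th); t=np.array([-47.5+17.5+166.7*np.sin(a),50+166.7*np.cos(a)]); print(th,t.round(1),np.round([(t[0]/1000-d@SX)/.03,-(t[1]/1000-p[2])/.03],2))
c=cam('side');save('s2',c['frame'][80:280,200:480])
E
```

```text
shelf xyz 0.08728393094413961 -0.0001171151275981492 0.18836005513959792 [-0.05453223  0.23808726  0.05463223] [ 0.   -0.08  0.05  0.01 -0.    0.  ]
0 [ 64.9 187.1] [-0.75  0.04]
4 [ 55.1 193.3] [-1.07 -0.17]
8 [ 44.9 198.9] [-1.41 -0.35]
12 [ 34.3 203.8] [-1.77 -0.51]
16 [ 23.4 207.9] [-2.13 -0.65]
20 [ 12.3 211.2] [-2.5  -0.76]
24 [  1.  213.8] [-2.88 -0.85]
28 [-10.6 215.6] [-3.26 -0.91]
32 [-22.1 216.5] [-3.65 -0.94]
36 [-33.8 216.7] [-4.04 -0.94]
```

View pics/s2.png

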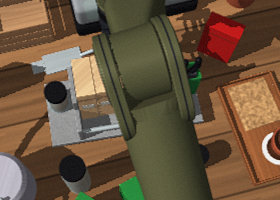

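The arm hides the row in this view, and the hook is centred behind the box. I pull the first part of the arc.

Request:
carry_out:
  targets:
    - [[0,-0.25,0,0,0,0],[0,-0.5,0.02,0,0,0],[0,-0.65,0.02,0,0,0],[0,-0.75,0.02,0,0,0],[0,-0.85,-0.03,0,0,0],[0,-0.97,-0.1,0,0,0],[0,-1.07,-0.17,0,0,0],[0,-1.2,-0.24,0,0,0],[0,-1.3,-0.3,0,0,0],[0,-1.41,-0.35,0,0,0]]

```text
clock: 10.75
ee_pos: [0.6815, 0.0021, 0.1984]
orientation: [0.0, 0.735, 0.678, 0.0]
force: [1.1, 0.2, -0.9]
grip_width: 0.0007
grip_force: 0.6
```

```bash
python3 - <<'E'
from h import *
p,r,s=tool(); d=p-C0; print('shelf xyz',d@SX,d@SY,p[2],s['force'])
c=cam('wrist');save('w3',c['frame'])
W=cloud(c)
q=(W-C0); X=q@SX;Y=q@SY;Z=W[...,2]
m=(abs(Y)<.02)&(Z>.05)&(Z<.25)&(abs(X)<.16)
for x0 in np.arange(-.15,.06,.01):
    k=m&(abs(X-x0)<.003)
    if k.sum()>20: print(round(x0,2),k.sum(),np.percentile(Z[k],[10,50,90]).round(3))
E
```

```text
shelf xyz 0.04430537546476383 -8.909166355948183e-05 0.19839932607831423 [ 1.11068057  0.20161153 -0.87961398]
-0.06 667 [0.197 0.198 0.199]
-0.05 667 [0.199 0.199 0.2  ]
-0.04 701 [0.2   0.201 0.201]
-0.03 714 [0.201 0.202 0.203]
-0.02 632 [0.203 0.203 0.204]
-0.01 432 [0.204 0.205 0.205]
0.0 432 [0.205 0.206 0.207]
0.01 441 [0.206 0.207 0.208]
0.02 446 [0.208 0.208 0.209]
0.03 492 [0.194 0.209 0.221]
0.04 1011 [0.199 0.229 0.242]
0.05 936 [0.205 0.231 0.242]
```

View pics/w3.png

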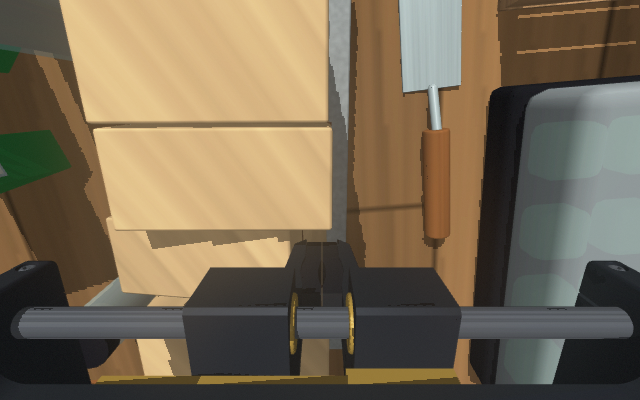

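The tipping works: the box top (110–290, 218–295) now slopes about 8° and the neighbours have not moved. I continue the arc.

Request:
carry_out:
  targets:
    - [[0,-0.2,-0.09,0,0,0],[0,-0.4,-0.18,0,0,0],[0,-0.6,-0.26,0,0,0],[0,-0.8,-0.33,0,0,0],[0,-1.0,-0.39,0,0,0],[0,-1.2,-0.44,0,0,0],[0,-1.4,-0.49,0,0,0],[0,-1.6,-0.53,0,0,0],[0,-1.75,-0.55,0,0,0],[0,-1.9,-0.57,0,0,0]]

```text
clock: 11.8
ee_pos: [0.6244, 0.0067, 0.2153]
orientation: [-0.0, 0.735, 0.678, -0.0]
force: [0.6, -0.1, 0.3]
grip_width: 0.0008
grip_force: 0.1
```

Request:
carry_out:
  targets:
    - [[0,-0.1,-0.01,0,0,0],[0,-0.2,-0.02,0,0,0],[0,-0.3,-0.03,0,0,0],[0,-0.4,-0.03,0,0,0],[0,-0.5,-0.03,0,0,0],[0,-0.6,-0.03,0,0,0],[0,-0.7,-0.03,0,0,0],[0,-0.7,-0.03,0,0,0],[0,-0.7,-0.03,0,0,0]]

```text
clock: 12.7
ee_pos: [0.6039, 0.0083, 0.2162]
orientation: [0.0, 0.735, 0.678, 0.0]
force: [0.3, 0.1, -0.6]
grip_width: 0.0008
grip_force: 0.0
```

```bash
cat > chk.py <<'E'
from h import *
p,r,s=tool(); d=p-C0; print('shelf xyz',d@SX,d@SY,p[2],s['force'],s['clock'])
import sys
c=cam(sys.argv[1]);save(sys.argv[2],c['frame'])
W=cloud(c)
q=(W-C0); X=q@SX;Y=q@SY;Z=W[...,2]
m=(abs(Y)<.018)&(Z>.05)&(Z<.25)&(abs(X)<.2)
for x0 in np.arange(-.16,.06,.01):
    k=m&(abs(X-x0)<.003)
    if k.sum()>20: print(round(x0,2),k.sum(),np.percentile(Z[k],[10,50,90]).round(3))
E
python3 chk.py wrist w4
```

```text
shelf xyz -0.03345700034405261 -5.258904757982392e-05 0.21623808936514044 [ 0.34452236  0.12906478 -0.6065611 ] 12.7
-0.14 126 [0.165 0.166 0.167]
-0.13 259 [0.171 0.173 0.175]
-0.12 303 [0.179 0.182 0.183]
-0.11 337 [0.188 0.19  0.192]
-0.1 370 [0.196 0.198 0.2  ]
-0.09 355 [0.205 0.207 0.209]
-0.08 341 [0.213 0.215 0.217]
-0.07 384 [0.221 0.223 0.224]
-0.06 585 [0.212 0.214 0.217]
-0.05 450 [0.2   0.203 0.207]
-0.04 750 [0.189 0.227 0.246]
-0.03 741 [0.178 0.227 0.244]
-0.02 484 [0.165 0.224 0.242]
-0.01 184 [0.152 0.155 0.158]
0.0 120 [0.14  0.143 0.146]
0.01 73 [0.129 0.132 0.134]
0.02 36 [0.117 0.119 0.122]
```

The profile shows the top face sloping about 40° (corners at shelf x −0.14/z 0.166 and −0.068/0.225), so the box rests on the rail. I back the hand off, raise it and turn it.

Request:
carry_out:
  targets:
    - [[0,0.3,-0.2,0,0,0],[0,0.5,-0.8,0,0,0],[0,0.5,-1.8,0,0,-1.2],[0,0.4,-2.8,0,0,-2.5],[0,0,-3.5,0,0,-3.8],[0,-0.8,-3.8,0,0,-5.1],[0,-1.6,-3.8,0,0,-6.4],[0,-2.4,-3.8,0,0,-7.7],[0,-3.2,-3.8,0,0,-9.0],[0,-3.7,-3.8,0,0,-10.4]]
  gripper: 80

```text
clock: 13.75
ee_pos: [0.4916, 0.0172, 0.3304]
orientation: [-0.0, 0.275, 0.962, -0.0]
force: [-0.0, 0.2, -0.9]
grip_width: 0.0786
grip_force: 0.0
```

```bash
cat >> h.py <<'E'
A=np.radians(39.5); UP=np.array([0,0,1]); BU=-np.sin(A)*SX+np.cos(A)*UP  # box up
BX=np.cos(A)*SX+np.sin(A)*UP
TILT=rot(SY,-BU)
TOPC=sh(-.0475,0,.05)+.0475*BX+.15*BU
E
python3 - <<'E'
from h import *
g=TOPC-.033*BU-.0187*BU
print(tool()[0],np.round(tool()[2]['qpos'],2),'TOPC',TOPC,'tcp',g)
print('pre',units(g+.1*BU,TILT))
E
```

```text
[0.49162553 0.01723835 0.33036608] [-0.02  0.4  -0.16  1.83  0.08  0.92  0.8 ] TOPC [0.53138271 0.0142219  0.1959574 ] tcp [0.56416203 0.01158454 0.15606441]
pre [-0.27  0.15  3.24 -1.57 -6.46 -4.36]
```

Request:
carry_out:
  targets:
    - [[0,0,0.2,-0.2,-0.8,-0.55],[0,0,0.4,-0.4,-1.6,-1.1],[0,0,0.6,-0.6,-2.4,-1.65],[-0.1,0,0.9,-0.8,-3.2,-2.2],[-0.1,0.1,1.2,-1.0,-4.0,-2.75],[-0.2,0.1,1.5,-1.2,-4.8,-3.3],[-0.2,0.1,1.8,-1.4,-5.6,-3.85],[-0.27,0.15,2.2,-1.57,-6.46,-4.36],[-0.27,0.15,2.2,-1.57,-6.46,-4.36],[-0.27,0.15,2.2,-1.57,-6.46,-4.36]]

```text
clock: 14.75
ee_pos: [0.4907, -0.0076, 0.2687]
orientation: [0.251, 0.098, 0.961, -0.062]
force: [-0.6, 0.3, 0.5]
grip_width: 0.08
grip_force: 0.0
```

```bash
python3 - <<'E'
from h import *
g=TOPC-.033*BU-.0187*BU
print(tool()[0],np.round(tool()[2]['qpos'],2))
print('pre',units(g+.06*BU,TILT)); print('grasp',units(g,TILT))
E
python3 chk.py wrist w5
```

```text
[ 0.49072809 -0.00760101  0.26865533] [-0.24  0.38 -0.05  2.38  1.73  0.32 -0.58]
pre [ 0.2   1.13  2.34 -1.31 -1.67 -0.73]
grasp [-0.14  1.42  4.3  -1.31 -1.67 -0.73]
shelf xyz -0.14503305359099464 -0.02501307798828416 0.2686553283176787 [-0.64638954  0.25916933  0.53997797] 14.75
-0.14 355 [0.163 0.165 0.167]
-0.13 498 [0.17  0.173 0.175]
-0.12 506 [0.179 0.181 0.183]
-0.11 487 [0.187 0.189 0.192]
-0.1 751 [0.1   0.196 0.2  ]
-0.09 469 [0.204 0.206 0.208]
-0.08 451 [0.213 0.215 0.217]
-0.07 326 [0.221 0.222 0.224]
```

View pics/w5.png

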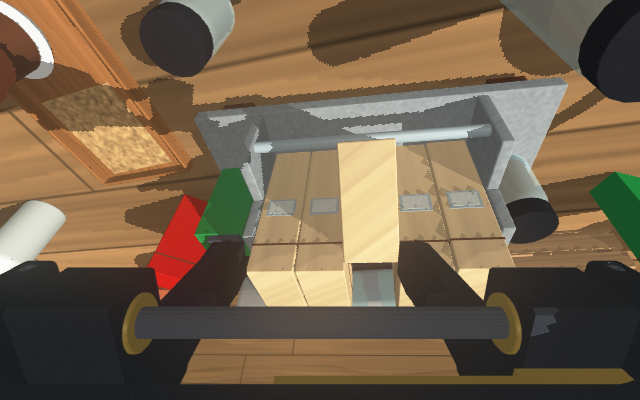

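The wrist view shows the leaning box at (368, 195) with its pale spine face, between the fingers but 25 mm off-centre. The wrist is near singular at this tilt, so I use 26° instead.

```bash
cat >> h.py <<'E'
T=np.radians(26); TZ=np.sin(T)*SX-np.cos(T)*UP; T26=rot(SY,TZ); G26=TOPC-.027*BU+.0187*TZ
E
python3 - <<'E'
from h import *
print(tool()[0],np.round(tool()[2]['qpos'],2))
print('pre',units(G26-.075*TZ,T26)); print('grasp',units(G26,T26))
p,r,s=tool(); print(r.as_matrix().round(3))
E
```

```text
[ 0.49026432 -0.00707324  0.26787818] [-0.24  0.38 -0.05  2.38  1.74  0.32 -0.59]
pre [-0.15  1.05  1.62 -1.21  0.57 -0.85]
grasp [ 0.01  1.36  4.1  -1.21  0.57 -0.85]
[[-0.855  0.216  0.471]
 [ 0.154  0.974 -0.167]
 [-0.495 -0.07  -0.866]]
```

Request:
carry_out:
  targets:
    - [[0,0.3,0.1,-0.3,0.2,-0.2],[0,0.6,0.2,-0.6,0.3,-0.4],[-0.1,0.9,0.3,-0.9,0.4,-0.6],[-0.1,1.05,0.3,-1.2,0.57,-0.85],[-0.1,1.05,0.3,-1.2,0.57,-0.85]]

```text
clock: 15.3
ee_pos: [0.505, 0.0206, 0.2606]
orientation: [0.225, 0.042, 0.973, -0.01]
force: [-0.5, -0.8, -0.3]
grip_width: 0.0799
grip_force: 0.0
```

```bash
python3 - <<'E'
from h import *
print(tool()[0],np.round(tool()[2]['qpos'],2))
print('pre',units(G26-.075*TZ,T26)); print('grasp',units(G26,T26))
p,r,s=tool(); print(r.as_matrix().round(3))
E
```

```text
[0.50501381 0.02063952 0.2606382 ] [-0.24  0.4   0.04  2.32  1.63  0.11 -0.33]
pre [-0.07 -0.14  1.33 -0.02 -0.   -0.05]
grasp [-0.07 -0.13  3.83 -0.02 -0.   -0.05]
[[-0.895  0.086  0.437]
 [ 0.077  0.996 -0.037]
 [-0.438  0.    -0.899]]
```

Request:
carry_out:
  targets:
    - [[-0.07,-0.13,0.4,0,0,0],[-0.07,-0.13,0.9,0,0,0],[-0.07,-0.13,1.4,0,0,0],[-0.07,-0.13,1.9,0,0,0],[-0.07,-0.13,2.3,0,0,0],[-0.07,-0.13,2.6,0,0,0],[-0.07,-0.13,2.6,0,0,0]]

```text
clock: 16.0
ee_pos: [0.5394, 0.0139, 0.1899]
orientation: [0.223, 0.041, 0.974, -0.01]
force: [-0.6, 0.1, 0.5]
grip_width: 0.0799
grip_force: 0.0
```

```bash
python3 - <<'E'
from h import *
print(tool()[0],np.round(tool()[2]['qpos'],2))
print('grasp',units(G26,T26))
c=cam('wrist');save('w6',c['frame'])
E
```

```text
[0.53944861 0.01386624 0.18994214] [ 0.04  0.59 -0.34  2.3   2.05  0.35 -0.73]
grasp [-0.06 -0.01  1.2  -0.02 -0.03 -0.04]
```

View pics/w6.png

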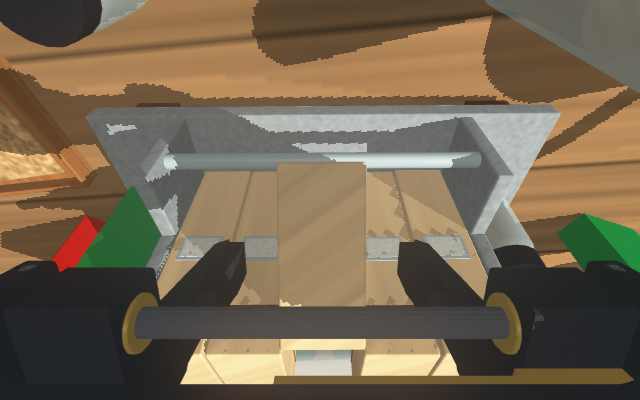

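The box (278–365, 163–350) is centred between the fingers at (230, 280) and (413, 280). I finish the approach and grip it.

Request:
carry_out:
  targets:
    - [[-0.05,0,0.3,0,0,0],[-0.05,0,0.6,0,0,0],[-0.05,0,0.9,0,0,0],[-0.05,0,1.15,0,0,0],[-0.05,0,1.2,0,0,0],[-0.05,0,1.2,0,0,0]]

```text
clock: 16.65
ee_pos: [0.5563, 0.0126, 0.1585]
orientation: [0.223, 0.041, 0.974, -0.01]
force: [0.9, -0.6, -0.2]
grip_width: 0.0802
grip_force: 0.0
```

Request:
carry_out:
  targets:
    - [[0,0,0,0,0,0],[0,0,0,0,0,0],[0,0,0,0,0,0],[0,0,0,0,0,0],[0,0,0,0,0,0],[0,0,0,0,0,0],[0,0,0,0,0,0],[0,0,0,0,0,0]]
  gripper: 25
  squeeze: 35

```text
clock: 17.45
ee_pos: [0.5565, 0.0127, 0.1592]
orientation: [0.224, 0.041, 0.974, -0.01]
force: [-0.3, -0.1, 2.7]
grip_width: 0.0434
grip_force: 35.0
```

```bash
python3 - <<'E'
from h import *
p,r,s=tool();print(p,np.round(s['qpos'],2),units(G26,T26),s['force'])
print('lift',units(p+[0,0,.09],T26)); print('fwd',units(p+[0,0,.13]-.09*SX,T26))
E
```

```text
[0.55645758 0.01273608 0.15916974] [ 0.08  0.68 -0.39  2.27  2.13  0.42 -0.78] [ 0.   -0.02  0.03 -0.02 -0.01 -0.03] [-0.26864137 -0.14366329  2.72463992]
lift [-1.31 -0.   -2.7  -0.02 -0.01 -0.03]
fwd [ 0.8  -0.01 -5.21 -0.02 -0.01 -0.03]
```

Request:
carry_out:
  targets:
    - [[-0.13,0,-0.27,0,0,0],[-0.26,0,-0.54,0,0,0],[-0.39,0,-0.81,0,0,0],[-0.52,0,-1.08,0,0,0],[-0.65,0,-1.35,0,0,0],[-0.78,0,-1.62,0,0,0],[-0.91,0,-1.89,0,0,0],[-1.04,0,-2.16,0,0,0],[-1.17,0,-2.43,0,0,0],[-1.3,0,-2.7,0,0,0]]
  squeeze: 45

```text
clock: 18.45
ee_pos: [0.5566, 0.0119, 0.246]
orientation: [0.225, 0.041, 0.973, -0.012]
force: [0.7, -0.6, -3.8]
grip_width: 0.0433
grip_force: 45.0
```

```bash
python3 - <<'E'
from h import *
p,r,s=tool();print(p,np.round(s['qpos'],2),s['force'],s['grip_width'])
print('fwd',units(np.array([.5565,.0127,.159])+[0,0,.15]-.11*SX,T26))
E
python3 chk.py side s7
```

```text
[0.55659796 0.01188832 0.24601432] [-0.21  0.48  0.05  2.21  1.38  0.09 -0.03] [ 0.6985983  -0.62567716 -3.76354767] 0.0432723490288501
fwd [ 2.38  0.   -3.5  -0.05  0.01 -0.02]
shelf xyz -0.08093838161597865 -0.00030382921811612085 0.2460143227907582 [ 0.6985983  -0.62567716 -3.76354767] 18.45
0.01 22 [0.218 0.221 0.224]
```

View pics/s7.png

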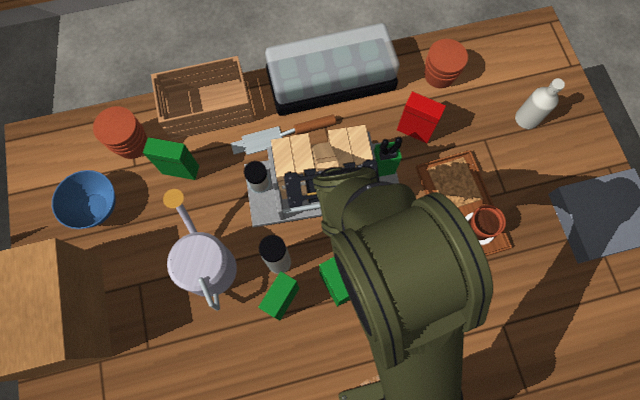

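The box is held (−3.8 N), and the row, the jars and the rest are in place, with the tall jar at (275, 252). I lift further while righting the hand, away from the singularity.

Request:
carry_out:
  targets:
    - [[-0.09,0,-0.18,0,0.2,0],[-0.18,0,-0.36,0,0.5,0],[-0.27,0,-0.54,0,0.8,0],[-0.36,0,-0.72,0,1.1,0],[-0.44,0,-0.9,0,1.4,0],[-0.44,0,-1.1,0,1.7,0],[-0.44,0,-1.3,0,2.0,0],[-0.44,0,-1.5,0,2.3,0],[-0.34,0,-1.7,0,2.6,0],[-0.24,0,-1.9,0,2.8,0]]

```text
clock: 19.5
ee_pos: [0.5384, 0.0128, 0.2998]
orientation: [0.08, 0.043, 0.996, -0.005]
force: [-0.2, -0.5, -4.0]
grip_width: 0.0432
grip_force: 45.0
```

```bash
python3 - <<'E'
from h import *
p,r,s=tool();print(p,np.round(s['qpos'],2),s['force'],s['grip_width'])
print((p-C0)@SX,(p-C0)@SY,r.as_matrix().round(3))
print('fwd',units([.43,.02,.33],DOWN))
E
```

```text
[0.53835056 0.01279449 0.29978432] [ 0.3   0.49 -0.66  1.88  0.51  0.77  0.85] [-0.15409665 -0.52341954 -4.02381587] 0.04322930124314487
-0.09919968613532536 -0.0008640003659623665 [[-0.983  0.087  0.159]
 [ 0.085  0.996 -0.017]
 [-0.16  -0.003 -0.987]]
fwd [ 3.41 -0.08 -1.57 -0.03  1.54 -0.06]
```

Request:
carry_out:
  targets:
    - [[0.3,0,-0.2,0,0.1,0],[0.7,0,-0.5,0,0.3,0],[1.2,0,-0.8,0,0.5,0],[1.7,0,-1.1,0,0.7,0],[2.2,0,-1.4,0,0.9,0],[2.7,0,-1.5,0,1.1,0],[3.1,0,-1.5,0,1.3,0],[3.4,-0.1,-1.55,0,1.5,0],[3.4,-0.1,-1.55,0,1.5,0]]

```text
clock: 20.4
ee_pos: [0.4298, 0.0195, 0.3297]
orientation: [0.002, 0.043, 0.999, -0.001]
force: [-0.5, -1.4, -4.0]
grip_width: 0.0435
grip_force: 45.0
```

```bash
cat >> h.py <<'E'
U=np.radians(13.5); TU=rot(SY,-np.sin(U)*SX-np.cos(U)*UP)
E
python3 - <<'E'
from h import *
p,r,s=tool();print(p,np.round(s['qpos'],2),s['force'])
print('over',units([.53,-.347,.30],TU))
E
```

```text
[0.42975208 0.01950608 0.32965719] [ 0.38  0.37 -0.75  1.97  0.32  0.92  0.95] [-0.50945343 -1.37783348 -3.99948996]
over [-4.360e+00 -1.189e+01  1.020e+00 -1.000e-02  2.290e+00 -5.000e-02]
```

Request:
carry_out:
  targets:
    - [[-0.2,-0.8,0,0,0.2,0],[-0.5,-1.8,0,0,0.4,0],[-0.9,-2.9,0,0,0.7,0],[-1.4,-4.1,0,0,1.0,0],[-1.9,-5.3,0,0,1.3,0],[-2.4,-6.5,0,0,1.6,0],[-2.9,-7.7,0,0,1.9,0],[-3.4,-8.9,0.1,0,2.1,0],[-3.9,-10.1,0.2,0,2.3,0],[-4.3,-11.2,0.3,0,2.3,0]]

```text
clock: 21.4
ee_pos: [0.5321, -0.3279, 0.3204]
orientation: [-0.117, 0.043, 0.992, 0.005]
force: [-0.2, 0.1, -5.0]
grip_width: 0.0437
grip_force: 45.0
```

Request:
carry_out:
  targets:
    - [[0,-0.4,0,0,0,0],[0,-0.6,0.1,0,0,0],[0,-0.7,0.1,0,0,0],[0,-0.7,0.1,0,0,0],[0,-0.7,0.1,0,0,0]]

```text
clock: 21.9
ee_pos: [0.5287, -0.345, 0.3196]
orientation: [-0.117, 0.041, 0.992, 0.005]
force: [-0.5, 0.5, -4.3]
grip_width: 0.0437
grip_force: 45.0
```

```bash
python3 - <<'E'
from h import *
p,r,s=tool();print(p,np.round(s['qpos'],2),s['force'],units([.538,-.347,.25],TU))
for n in('side','wrist'):
    c=cam(n); save('x_'+n,c['frame']); W=cloud(c)
    np.savez('x_'+n,W=W,F=c['frame'])
a=cv2.imread('pics/x_side.png')[60:300,360:600];b=cv2.imread('pics/x_wrist.png')[:,100:540]
cv2.imwrite('pics/x8.png',np.hstack([cv2.resize(a,(400,400)),b])[:, :800])
E
```

```text
[ 0.52874095 -0.34497044  0.31961672] [ 0.73  0.79 -0.61  1.2   0.45  1.52  1.63] [-0.45409301  0.51770621 -4.3333296 ] [-0.84 -0.04  2.18  0.    0.01 -0.02]
```

View pics/x8.png

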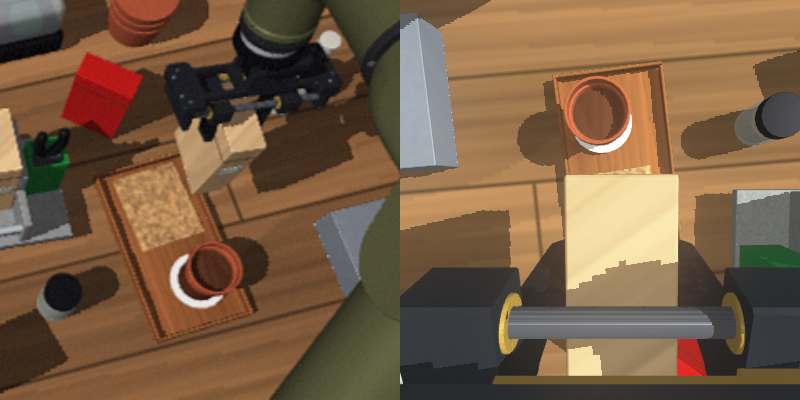

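The side view (left) shows the box held upright-looking at (215, 150 in the crop), spine forward. The wrist view (right) shows its top face at (570–680, 178–370). I measure its tilt and position.

```bash
cat > fit.py <<'E'
from h import *
def fitbox(W,hint):
    P=W[185:300,275:372].reshape(-1,3); P=P[~np.isnan(P).any(1)]
    P=P[abs(P[:,2]-np.median(P[:,2]))<.03]
    for _ in range(3):
        c=P.mean(0);n=np.linalg.svd(P-c,full_matrices=False)[2][2];n*=np.sign(n[2]);e=(P-c)@n;P=P[abs(e)<max(2*e.std(),.001)]
    return c,n
if __name__=='__main__':
    d=np.load('x_wrist.npz');W=d['W'];c,n=fitbox(W,0)
    print('c',c,'n',n.round(4),'tilt along SX,SY deg',np.degrees([n@SX,n@SY]).round(2))
    q=W-c; m=(abs(q@n)<.003)&(abs(q@SX)<.1)&(abs(q@SY)<.05)
    P=W[m]; p,r,s=tool()
    a=(P-p)@SX;b=(P-p)@SY
    print('ext SX',np.percentile(a,[.5,99.5]),'SY',np.percentile(b,[.5,99.5]),'z',np.percentile(P[:,2],[1,99]),'tcp',p)
E
python3 fit.py
```

```text
c [ 0.51237079 -0.34275394  0.36106465] n [-0.0114 -0.003   0.9999] tilt along SX,SY deg [-0.64 -0.22]
ext SX [-0.04254675  0.03597672] SY [-0.03334321  0.03423368] z [0.35924601 0.36369413] tcp [ 0.52873932 -0.34526447  0.31962631]
```

```bash
python3 - <<'E'
from h import *
p,r,s=tool(); T2=r*R.from_rotvec([0,.6,0],degrees=True)
for h in (.203-.06,.200,.2035): print(units([.533,-.348,.3196-h],T2))
E
```

```text
[-1.25 -0.08  4.6  -0.    0.1   0.  ]
[-1.69 -0.08  6.45 -0.    0.1   0.  ]
[-1.72 -0.08  6.56 -0.    0.1   0.  ]
```

Request:
carry_out:
  targets:
    - [[-0.2,-0.02,0.5,0,0.05,0],[-0.4,-0.05,1.3,0,0.1,0],[-0.65,-0.08,2.2,0,0.1,0],[-0.9,-0.08,3.1,0,0.1,0],[-1.1,-0.08,4.0,0,0.1,0],[-1.25,-0.08,4.6,0,0.1,0],[-1.35,-0.08,5.0,0,0.1,0],[-1.45,-0.08,5.4,0,0.1,0],[-1.53,-0.08,5.75,0,0.1,0],[-1.58,-0.08,6.0,0,0.1,0]]

```text
clock: 23.0
ee_pos: [0.5324, -0.3492, 0.1324]
orientation: [-0.122, 0.042, 0.992, 0.005]
force: [-0.4, -0.6, -4.3]
grip_width: 0.0435
grip_force: 45.0
```

Request:
carry_out:
  targets:
    - [[-0.03,0,0.12,0,0,0],[-0.06,0,0.24,0,0,0],[-0.09,0,0.36,0,0,0],[-0.11,0,0.45,0,0,0],[-0.11,0,0.45,0,0,0],[-0.11,0,0.45,0,0,0]]

```text
clock: 23.6
ee_pos: [0.5324, -0.3493, 0.1193]
orientation: [-0.122, 0.042, 0.992, 0.005]
force: [0.0, -0.7, -4.2]
grip_width: 0.0437
grip_force: 45.0
```

```bash
python3 - <<'E'
from h import *
from fit import fitbox
p,r,s=tool();print(p,s['force'])
c=cam('wrist');save('w9',c['frame']);W=cloud(c);c,n=fitbox(W,0);print(c,np.degrees([n@SX,n@SY]).round(2))
E
```

```text
[ 0.53236536 -0.34928771  0.11928265] [ 0.01652405 -0.65318976 -4.20651766]
[ 0.51645304 -0.34701853  0.16090486] [ 0.01 -0.11]
```

Request:
carry_out:
  targets:
    - [[-0.01,0,0.03,0,0,0],[-0.02,0,0.06,0,0,0],[-0.02,0,0.09,0,0,0],[-0.02,0,0.09,0,0,0]]

```text
clock: 24.05
ee_pos: [0.532, -0.3492, 0.1162]
orientation: [-0.123, 0.042, 0.992, 0.005]
force: [-0.8, -0.0, -4.0]
grip_width: 0.0438
grip_force: 45.0
```

Request:
carry_out:
  targets:
    - [[0,0,0.02,0,0,0],[-0.01,0,0.04,0,0,0],[-0.01,0,0.04,0,0,0]]

```text
clock: 24.35
ee_pos: [0.5322, -0.3492, 0.1152]
orientation: [-0.122, 0.042, 0.992, 0.005]
force: [0.1, -0.2, -2.9]
grip_width: 0.0438
grip_force: 45.0
```

Contact is starting. I go a touch lower and release slowly.

Request:
carry_out:
  targets:
    - [[0,0,0.02,0,0,0],[0,0,0.02,0,0,0]]

```text
clock: 24.55
ee_pos: [0.5323, -0.3492, 0.1152]
orientation: [-0.122, 0.042, 0.992, 0.005]
force: [-0.7, 0.7, 0.8]
grip_width: 0.0433
grip_force: 45.0
```

Request:
carry_out:
  targets:
    - [[0,0,0,0,0,0],[0,0,0,0,0,0],[0,0,0,0,0,0],[0,0,0,0,0,0]]
  gripper: 54

```text
clock: 24.95
ee_pos: [0.5321, -0.3493, 0.1146]
orientation: [-0.122, 0.042, 0.992, 0.005]
force: [0.3, 1.2, 0.1]
grip_width: 0.0541
grip_force: 0.0
```

Request:
carry_out:
  targets:
    - [[0,0,0,0,0,0],[0,0,0,0,0,0],[0,0,-0.2,0,0,0],[0,0,-0.6,0,0,0],[0,0,-1.2,0,0,0],[0,0,-2.0,0,0,0],[0,0,-3.0,0,0,0],[0,0,-4.2,0,0,0],[0,0,-5.4,0,0,0],[0,0,-6,0,0,0]]
  gripper: 80

```text
clock: 25.95
ee_pos: [0.5778, -0.3525, 0.2939]
orientation: [-0.119, 0.042, 0.992, 0.004]
force: [1.0, 0.2, -0.1]
grip_width: 0.0799
grip_force: 0.0
```

Request:
carry_out:
  targets:
    - [[0,1,-0.2,0,0,0],[0,2.2,-0.4,0,0,0],[0,3.4,-0.4,0,0,0],[0,4.6,-0.4,0,0,0],[0,5.8,-0.4,0,0,0],[0,6.8,-0.4,0,0,0],[0,7.0,-0.4,0,0,0],[0,7.0,-0.4,0,0,0]]

```text
clock: 26.75
ee_pos: [0.5967, -0.1428, 0.3016]
orientation: [-0.122, 0.041, 0.992, 0.005]
force: [0.3, 0.2, -0.5]
grip_width: 0.0799
grip_force: 0.0
```

```bash
python3 - <<'E'
from h import *
c=cam('top');W=cloud(c);z=W[...,2]
m=(z>.145)&(z<.17)&(abs(W[...,0]-.538)<.08)&(abs(W[...,1]+.347)<.06)
print('box top',m.sum(),cv2.minAreaRect(W[m][:,:2].astype(np.float32)),np.percentile(z[m],[2,50,98]))
s=cam('side');im=np.hstack([c['frame'][90:330,200:540],s['frame'][90:330,200:540]]);save('end',im)
print(tool()[2]['force'])
E
```

```text
box top 426 ((0.5293952822685242, -0.330263614654541), (0.09985494613647461, 0.03570827841758728), 16.350343704223633) [0.14629799 0.15821195 0.16222367]
[-0.61746378  0.09140242  0.3299955 ]
```

View pics/end.png

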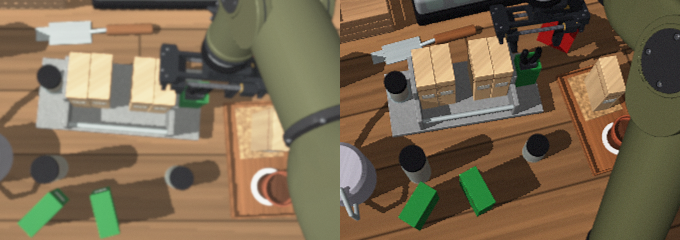

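The end view shows the box standing on the mat, partly hidden by the arm, with four boxes still in the row and the pruner, jars and pot in place. That was the eleventh picture, one over the limit of 10, so I view no more. I clear the arm and check with numbers only.

Request:
carry_out:
  targets:
    - [[0,1,-0.8,0,0,0],[0,2.2,-1,0,0,0],[0,3.4,-1,0,0,0],[0,4.6,-1,0,0,0],[0,5.8,-1,0,0,0],[0,7.0,-1,0,0,0],[0,8.2,-1,0,0,0],[0,9,-1,0,0,0],[0,9,-1,0,0,0]]

```text
clock: 27.75
ee_pos: [0.6262, 0.1275, 0.3294]
orientation: [-0.123, 0.04, 0.992, 0.006]
force: [0.9, -0.2, 0.5]
grip_width: 0.0804
grip_force: 0.0
```

```bash
python3 - <<'E'
from h import *
c=cam('top');W=cloud(c);z=W[...,2];F=c['frame'].astype(int)
m=(z>.15)&(z<.17)&(abs(W[...,0]-.538)<.08)&(abs(W[...,1]+.347)<.06)
print('box top',m.sum(),cv2.minAreaRect(W[m][:,:2].astype(np.float32)),np.percentile(z[m],[2,50,98]))
m=(z>.09)&(z<.1)&(abs(W[...,0]-.40)<.06)&(abs(W[...,1]+.357)<.06);print('pot',W[m].mean(0))
m=(z>.085)&(z<.097)&(abs(W[...,0]-.424)<.05)&(abs(W[...,1]+.135)<.05);print('jarb',W[m].mean(0))
m=(z>.012)&(z<.03)&(abs(W[...,0]-.47)<.18)&(abs(W[...,1]+.344)<.1);print('tray',cv2.minAreaRect(W[m][:,:2].astype(np.float32)))
m=(z>.18)&(z<.2)&(abs(W[...,0]-.446)<.05)&(abs(W[...,1]-.17)<.05);print('jar',W[m].mean(0))
E
```

```text
box top 914 ((0.5352351069450378, -0.34897494316101074), (0.04520174115896225, 0.09530314803123474), 85.80816650390625) [0.15290475 0.15868427 0.16205984]
pot [ 0.40100532 -0.36577224  0.09619951]
jarb [nan nan nan]
tray ((0.4706318974494934, -0.3438524603843689), (0.2909986972808838, 0.1617596447467804), 2.420891284942627)
jar [0.44650247 0.16824874 0.19067322]<stdin>:6: RuntimeWarning: Mean of empty slice.
  ret = um.true_divide(
```

```bash
python3 -c "
from plant import manip
print(manip.sign_off())"
```

```text
the job is handed in; nothing more can be done
None
```

The job is handed in at about 28 s on the robot clock: the short box stands upright within about 3 mm of the mat's middle after leaning on the rail by itself, and the tall jar stands aside at (0.446, 0.168). The other four boxes looked unmoved in the last picture, jar_b was hidden by the arm in the final measurement, and I viewed 11 pictures against the limit of 10.

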